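# Stamp a clay test tile in the hand press

### The arm

A 7-joint arm with a two-finger parallel gripper is mounted at the origin on the work surface. World frame = base frame: x ahead of the robot, y to its left, z up, the work surface at z = 0. Lengths are in m, angles in rad, forces in N, time in s.
With the tool pointing down it reaches from about 0.4 to 0.85 m from the base axis. Payload 4.5 kg.
Tool frame: the origin (TCP) lies at the centre of the arm's flange, where the gripper is bolted on; the fingertips stand 166 mm ahead of it and the grasp point (between the pads) lies 147 mm ahead of it (r.grip_depth is the distance from the TCP to the grasp point, in m); z points along the fingers, y is the line along which they close (so a half turn about z gives the same grasp; the last joint's range is limited). The gripper opens to 88 mm and grips with 3 to 60 N. Pads are 18 mm wide; open, the fingers measure 123 mm over their backs; the gripper's body (75 mm by 187 mm) begins 45 mm behind the grasp point.
Start: joints at [-1.136, 0.689, -0.195, 1.565, 0.157, 0.902, -0.215], TCP at [0.244, 0.575, 0.405] pointing down, gripper open.
Joint ranges: [-3.01, 3.01], [-0.46, 2.08], [-1.47, 1.51], [0.13, 2.56], [-1, 4.14], [0.04, 2.09], [-2.66, 2.66]. Speed limits (rad/s): [2.57, 2.57, 3.14, 3.14, 3.14, 3.14, 3.14].

### API

Orientations are given as a unit quaternion [x, y, z, w].
In Python, from plant import status, cams, r, finder gives the robot as it stands.
- The arm moves only by the tool play_rows, never from a script. Its argument "rows" is a list of rows, each a list of 7 numbers: the opening in per cent of the stroke, from 0 (shut) to 100 (fully open), then the shift along the tool's x, y, z in m, then the turn, a rotation vector about the tool's x, y, z in degrees. A call has 1 to 8 rows; each row shifts and turns the commanded pose from where the row before left it, along the tool's axes as they then stand; what a row does not reach is not made up. A row lasts 1/8 s, in which the tool goes at most 62.5 mm and 10.7 degrees, less where a joint would pass 70% of its speed; a pose out of reach is approached as far as the arm can. A call with a gripper value outside its range is refused whole. The fingers move at their own pace and stop on an object; "grip_force" is the grip in N (left out, the last holds). Time passes only in rows, so rows that do not move let the fingers close. It gives the time, the measured TCP pose, the force, the opening and the grip force at its end, in the units of the state.
- status.get_state(): the state, without advancing time (a new reading comes with each control period).
- cams.snapshot(name): name is "scene" or "top"; returns the picture (400x640x3 uint8, red, green, blue); there is no depth.
- cams.camera_params(name): a dict with "vfov" (degrees; the focal length in pixels is half the picture's height over the tangent of half this angle, whatever the lens; pixels are square), "cx", "cy" (the principal point, pixels), "R" (3x3) and "t" (3): a world point X has camera coordinates R X + t. Camera axes: x right, y down, z forward; pixel columns grow to the right and rows downward; lengths in m; the calibration is good to about 2 mm. A picture is of the moment at which its call begins. camera_params takes no time and is no camera call.
- r.finish_job(): hands the job in; it is judged then, once.
Trained networks look in the newest picture that a camera, given by its name, has taken for a name from the list of things; names that differ only in an ending like _2 or _b are one class to them, and where a whole thing is asked for, a point or a joint stands for the part that bears it (a point fixed in the world has none). Each returns a list of dicts, best first, with "score" (0 to 1); they miss things now and then, are a little off and sometimes report something else, mostly with a low value. They report only what shows in the picture. A call takes as long as a camera call. They do not tell look-alikes from the thing itself.
- finder.spot_in(camera, label): "at" ([x, y, z] in m, in the coordinates of the camera as it stood for that picture, good to about 4 mm: the middle of the surface that is visible of it).
- finder.regions_of(camera, label): "mask" (400x640 bool, what is visible of it).
The state is a dict: "clock": time; "q": joint angles; "qd": joint speeds; "joint_torque": joint torques, N m; "tool_pos": TCP position; "eef_rot": TCP orientation; "contact_force": force on the tool from outside, world axes, zero at the start; "moment": the same for the moment, N m; "opening": opening from 0.0 (shut) to 1.0 (fully open); "finger_force": force on a finger pad.
Only numpy, scipy, OpenCV 4.12 (cv2) and the standard library are available. Lean on these libraries where they do the work, as an engineer would, in place of code of your own. Each camera call takes 0.05 s, during which the arm holds its last target. There are 200 camera calls.

### The job

Stand the L-shaped clay test tile on the bed of the stamp press with its foot under the head, slid gently home between the brass guides against the end stop, and let go of it. Then push the red plunger knob down until it bottoms firmly on its inner stop, hold it there with a steady 15 to 20 newtons for about a second, and let it spring back up; leave the stamped tile home in the press. Never push the plunger with more than 25 newtons or ram the tile into the press, do not lay the tile over, and leave the pot, bottle and modelling stick alone.

Things in the scene. Friction and masses are not known exactly. Their poses are not given: they have to be found in the camera images.
- tile: Loose L-shaped test tile of firm reddish-brown clay, about 110 g (varies), standing on the table on its foot. Foot 90 (x) x 40 (y) x 8 mm thick, with an upright leg 8 mm thick (x), 40 mm wide (y), rising from the foot at its -x end (leg centre at x = -41 mm, from z = 8 to 78 mm). Origin: centre of the foot's underside; x runs along the foot away from the leg, z up. The foot's free end is at x = +45 mm. Grasp the leg over its 40 mm width.
- tile_leg (a point): Centre of the tile's upright leg, 60 mm above the tile's underside (leg top is 18 mm higher); axes as the tile's.
- press: Dark teal stamp press, fixed; place and yaw vary. Origin: on the table, straight below the plunger axis; +x points from the open throat into the press, z up. Base plate x -100 to 100 mm, 90 mm wide; its top, the bed, is 12 mm up. Head: x -22 to 93, 50 mm wide, z 48 to 78 mm, with a rubber stamp nose about 4 mm above a tile's foot. Column x 43 to 93 mm.
- end_stop (a point): Foot of the steel end stop's face, on the bed (12 mm up) at press x = +18 mm, y = 0; axes as the press's. A tile that is home has its foot's free end against this face and its x along the press's x, so its origin is 45 mm before this point (press x = -27 mm), in mid channel (1.5 mm play each side), 12 mm above the table.
- channel_mouth (a point): On the bed at press x = -50 mm, y = 0, where the straight part of the channel begins; axes as the press's. Two brass guides, 8 mm tall, inner faces 21.5 mm either side of the middle, run from here to the end stop 68 mm farther in; before here they flare outward over 23 mm to about 30 mm off the middle.
- plunger (a joint): How far the red plunger is pushed down, m: 0 = up. Sprung: about 3 N to start, 0.15 N more per mm. A hidden stop in the head ends the stroke at 6 to 18 mm, different each time: it cannot be seen, only felt as the force climbs steeply. The stamp counts when it stands still there with over 12 N on it for half a second; over 25 N is too much. Let go, it springs up.
- knob_top (a point): Centre of the flat top of the plunger's red knob, 36 mm across; 120 mm above the table when up; moves down with the plunger.
- pot: Bystander: loose open clay cup, 84 mm across, 85 mm tall; origin at the centre of its underside.
- bottle: Bystander: loose clear bottle, 64 mm across, 190 mm tall; origin at the centre of its underside.
- stick: Bystander: loose wooden modelling stick, 180 mm long, 9 mm thick, lying on the table along its x; origin under its middle.
Not all that is in view belongs to the job. Several things have the shape of the tile; the one meant has the colours described above. Of the things that look like the press, the largest one is meant.

How it is judged:
By the outcome, as a careful person would: the job done as asked, in the order asked, and still so for the second after the job is handed in, with the robot touching nothing.
It also fails if it takes over 61 s, if anything falls off the work surface, if the arm or the gripper's body presses on something with over 40 N, if the wrist force passes 120 N, or if a joint passes its speed limit or range.

## Working session

There is one attempt and no reset: what is moved stays moved. The work goes in short steps, Python scripts to look and compute and a tool call to move; the robot and the scene stay as the last step left them, time stands still between calls to the robot, and variables do not carry over. Pictures are saved under pics/ and viewed, at most 10 in all, crops included, and the job is handed in when it is done.

Besides the shell and the picture viewer there is one more tool, called after "Request:" by a JSON object that holds its "fn" and its "kwargs". play_rows: Moves the arm, as the interface text tells. Its arguments: {"type":"object","properties":{"rows":{"type":"array","items":{"type":"array","items":{"type":"number"}}},"grip_force":{"type":"number"}},"required":["rows"]}

```bash
mkdir -p pics; ls
python3 - <<'E'
from plant import status,cams,r,finder
import cv2,numpy as np
s=status.get_state();print(s['clock'],s['tool_pos'],s['eef_rot'],s['opening'],s['contact_force'])
for c in("scene","top"):
    im=cams.snapshot(c);cv2.imwrite(f"pics/{c}0.png",im[:,:,::-1])
    p=cams.camera_params(c);print(c,p)
    R=np.array(p['R']);t=np.array(p['t'])
    f=200/np.tan(np.radians(p['vfov']/2))
    for l in("tile","press","knob_top","pot","bottle","stick"):
        for d in finder.spot_in(c,l):
            a=np.array(d['at']);print(l,round(d['score'],2),(R.T@(a-t)).round(3),(a[:2]/a[2]*f+[p['cx'],p['cy']]).round())
E
```

```text
pics
0.0 [0.24372917 0.57516461 0.40390373] [ 1.99007767e-01  9.79997491e-01 -8.99562965e-04 -1.31735714e-04] 1.0025020488113543 [-0.3793571   0.43029143 -0.91816787]
scene {'vfov': 44.25451231178643, 'cx': 322.29377588437814, 'cy': 201.09914100117217, 'R': array([[-0.62639454,  0.77926665,  0.01932278],
       [ 0.48434832,  0.40851493, -0.77364221],
       [-0.61076721, -0.4752463 , -0.63332801]]), 't': array([ 0.32235986, -0.22925363,  2.03491788])}
tile 0.93 [0.69  0.21  0.006] [340. 262.]
tile 0.89 [0.658 0.406 0.009] [400. 286.]
tile 0.6 [0.552 0.275 0.008] [382. 247.]
press 0.96 [ 0.558 -0.048  0.019] [304. 203.]
press 0.9 [ 0.373 -0.071  0.015] [331. 177.]
press 0.69 [ 0.71  -0.111  0.008] [260. 220.]
knob_top 0.56 [ 0.54  -0.047  0.119] [307. 177.]
knob_top 0.48 [ 0.701 -0.111  0.076] [261. 203.]
bottle 0.69 [ 0.742 -0.363  0.092] [199. 175.]
stick 0.45 [0.541 0.468 0.001] [438. 275.]
top {'vfov': 53.365546219142075, 'cx': 315.2400063693043, 'cy': 193.12708011106426, 'R': array([[-0.01249641, -0.99976961, -0.01745173],
       [-0.99642642,  0.0139089 , -0.08331229],
       [ 0.08353583,  0.01634826, -0.99637066]]), 't': array([0.05372884, 0.58159657, 1.02392234])}
tile 0.75 [0.648 0.381 0.004] [192. 171.]
tile 0.74 [0.529 0.46  0.004] [162. 216.]
tile 0.68 [0.542 0.261 0.007] [235. 210.]
tile 0.58 [0.674 0.206 0.009] [256. 160.]
press 0.92 [ 0.362 -0.075  0.008] [363. 277.]
press 0.81 [ 0.535 -0.048  0.009] [351. 211.]
press 0.67 [ 0.698 -0.114  0.005] [374. 150.]
knob_top 0.6 [ 0.702 -0.12   0.083] [380. 143.]
knob_top 0.49 [ 0.538 -0.052  0.118] [356. 208.]
knob_top 0.44 [ 0.359 -0.081  0.076] [368. 281.]
pot 0.97 [0.804 0.138 0.036] [279. 110.]
bottle 0.86 [ 0.709 -0.373  0.124] [489. 134.]
stick 0.55 [0.528 0.462 0.006] [161. 216.]
```

View pics/scene0.png

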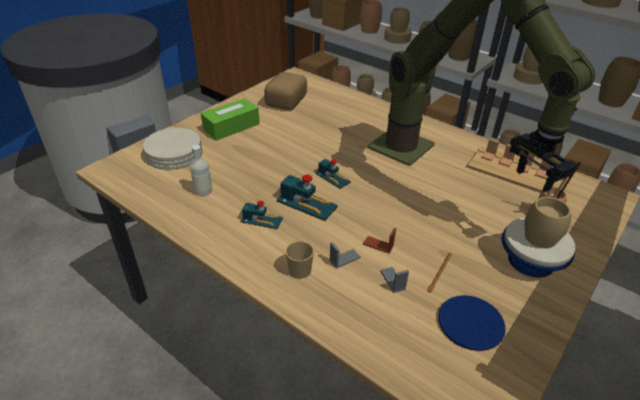

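View pics/top0.png

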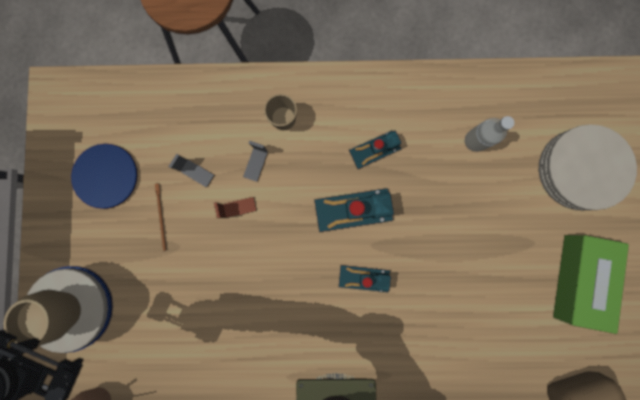

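Candidates for the tile are reddish-brown at top (235,208) / scene (380,242), grey at top (192,170) and grey at top (256,160); I choose the reddish-brown one. The candidates for the press are at top (355,210) (largest), (376,149) and (365,278), and I choose the first. Next I check the choice in a close crop and fit the poses to the masks.

```bash
cat > fit.py <<'E'
from plant import status,cams,r,finder
import cv2,numpy as np
from scipy.optimize import minimize
def box(a,b):return np.array([[x,y,z] for x in(a[0],b[0]) for y in(a[1],b[1]) for z in(a[2],b[2])])/1000
th=np.linspace(0,2*np.pi,24)
def cyl(r_,z0,z1):return np.vstack([np.c_[r_*np.cos(th),r_*np.sin(th),0*th+z] for z in(z0,z1)])/1000
TILE=[box((-45,-20,0),(45,20,8)),box((-45,-20,0),(-37,20,78))]
PRESS=[box((-100,-45,0),(100,45,12)),box((-22,-25,48),(93,25,78)),box((43,-25,12),(93,25,78)),cyl(18,108,120),cyl(7,78,110)]
def proj(p,X):
    f=200/np.tan(np.radians(p['vfov']/2));c=X@np.array(p['R']).T+p['t']
    return c[:,:2]/c[:,2:]*f+[p['cx'],p['cy']]
def place(v,P,z=0):
    c,s=np.cos(v[2]),np.sin(v[2]);return P@np.array([[c,s,0],[-s,c,0],[0,0,1]])+[v[0],v[1],z]
def sil(p,v,M,z=0,K=4):
    m=np.zeros((400*K,640*K),np.uint8)
    for P in M:
        h=cv2.convexHull(proj(p,place(v,P,z)).astype(np.float32))
        cv2.fillConvexPoly(m,np.round(((h+.5)*K-.5)*16).astype(np.int32),255,shift=4)
    return cv2.resize(m,(640,400),interpolation=cv2.INTER_AREA)/255.
def fit(masks,M,v0,z=0):
    ps={c:cams.camera_params(c) for c in masks}
    def cost(v):
        e=0
        for c,m in masks.items():
            s=sil(ps[c],v,M,z);e+=np.abs(s-m).sum()/m.sum()
        return e
    best=None
    for d in(0,.08,-.08):
        S=np.array([v0,np.add(v0,[.012,0,.03]),np.add(v0,[0,.012,-.03]),np.add(v0,[-.005,-.005,.1])]);S[:,2]+=d
        o=minimize(cost,S[0],method='Nelder-Mead',options=dict(initial_simplex=S,xatol=1e-4,fatol=1e-4,maxiter=200))
        if best is None or o.fun<best.fun:best=o
    return best.x,best.fun
def pick(c,l,px):
    for d in finder.regions_of(c,l):
        if d['mask'][max(0,px[1]-5):px[1]+6,px[0]-5:px[0]+6].any():return d['mask'].astype(float)
E
python3 - <<'E'
from fit import *
a=cv2.imread('pics/top0.png');b=cv2.imread('pics/scene0.png')
A=cv2.resize(a[180:240,205:405],None,fx=4,fy=4,interpolation=cv2.INTER_CUBIC)
B=cv2.resize(b[165:255,270:403],None,fx=4,fy=4,interpolation=cv2.INTER_CUBIC)
B=np.pad(B,((0,0),(0,800-B.shape[1]),(0,0)));cv2.imwrite('pics/crop.png',np.vstack([A,B])[:600])
v={}
for n,M,v0,px in(("tile",TILE,[.54,.26,-1.5],dict(top=(235,210),scene=(382,243))),("press",PRESS,[.54,-.045,-1.5],dict(top=(345,215),scene=(315,205)))):
    ms={c:pick(c,n,px[c]) for c in px};ms={c:m for c,m in ms.items() if m is not None}
    print(n,{c:m.sum() for c,m in ms.items()},*fit(ms,M,v0))
    for c in ms:print(c,*fit({c:ms[c]},M,v0))
E
```

```text
tile {'top': np.float64(581.0), 'scene': np.float64(409.0)} [ 0.54834099  0.25645881 -1.3379352 ] 0.2758141604654941
top [ 0.54828105  0.25301036 -1.33608966] 0.11312476797948094
scene [ 0.54958482  0.2578793  -1.38044689] 0.11527877654729374
press {'top': np.float64(2624.0), 'scene': np.float64(1499.0)} [ 0.53735136 -0.05372808 -1.43511334] 0.11051778321686799
top [ 0.53732679 -0.05468567 -1.43131943] 0.027924736967957917
scene [ 0.53866405 -0.05136211 -1.45874851] 0.06762678386898455
```

View pics/crop.png

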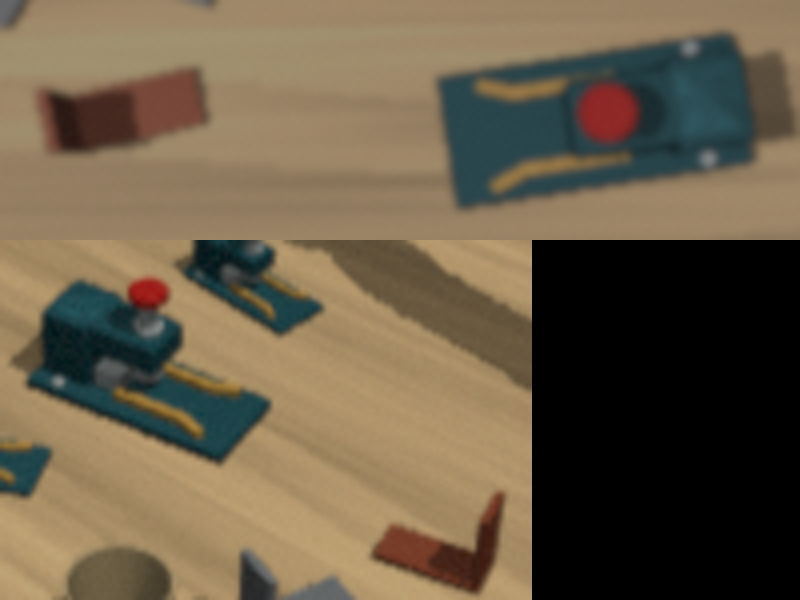

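The top half of the crop shows the reddish-brown L, with its leg at the left end, crop (50,120), and its foot pointing right toward the press. The press's throat faces it, with the red knob at crop (608,112). The choice is confirmed, so I move over the tile.

Request:
{"fn": "play_rows", "kwargs": {"rows": [[100,-0.0475,-0.0177,0,0,0,0],[100,-0.0475,-0.0177,0,0,0,0],[100,-0.0475,-0.0177,0,0,0,0],[100,-0.0475,-0.0177,0,0,0,0],[100,-0.0475,-0.0177,0,0,0,0],[100,-0.0475,-0.0177,0,0,0,0],[100,-0.0475,-0.0177,0,0,0,0],[100,-0.0475,-0.0177,0,0,0,0]]}}

```text
clock: 1.9
tool_pos: [0.5396, 0.2956, 0.4048]
eef_rot: [0.199, 0.98, 0.0, 0.0]
contact_force: [-0.4, -0.1, -1.1]
opening: 0.999
finger_force: 0.0
```

Request:
{"fn": "play_rows", "kwargs": {"rows": [[100,0,0,0,0,0,9],[100,0,0,0,0,0,9],[100,0,0,0,0,0,9],[100,0,0,0,0,0,9],[100,0,0,0,0,0,9],[100,0,0,0,0,0,8.7],[100,0,0,0,0,0,0],[100,0,0,0,0,0,0]]}}

```text
clock: 2.9
tool_pos: [0.5384, 0.2969, 0.4047]
eef_rot: [0.619, 0.785, 0.0, -0.0]
contact_force: [-0.2, -0.4, 0.3]
opening: 0.999
finger_force: 0.0
```

```bash
cat > go.py <<'E'
from fit import *
from scipy.spatial.transform import Rotation as Ro
def go(x,y,z,yaw):
    """tool-frame shift (at current attitude) and tool turn to put TCP at x,y,z with tool x at world yaw (rad), pointing down"""
    s=status.get_state();A=Ro.from_quat(s['eef_rot'])
    c,n=np.cos(yaw),np.sin(yaw);T=Ro.from_matrix(np.array([[c,n,0],[n,-c,0],[0,0,-1]]))
    print('t',round(s['clock'],2),'pos',s['tool_pos'].round(4),'F',s['contact_force'].round(1),'M',s['moment'].round(2),'open',round(s['opening'],3),'ff',s['finger_force'])
    print('shift',(A.inv().apply(np.array([x,y,z])-s['tool_pos'])*1000).round(1),'mm; turn',np.degrees((A.inv()*T).as_rotvec()).round(2))
E
python3 -c "
from go import *
go(.5388,.2964,.209,np.pi-1.338)"
```

```text
t 2.9 pos [0.5384 0.2969 0.4047] F [-0.2 -0.4  0.3] M [-0.05  0.02 -0.03] open 0.999 ff 0.0
shift [ -0.6   0.3 195.7] mm; turn [-0.   -0.01  0.15]
```

Request:
{"fn": "play_rows", "kwargs": {"rows": [[100,0,0,0.03,0,0,0],[100,0,0,0.04,0,0,0],[100,0,0,0.04,0,0,0],[100,0,0,0.035,0,0,0],[100,0,0,0.03,0,0,0],[100,0,0,0.0205,0,0,0],[100,0,0,0,0,0,0],[100,0,0,0,0,0,0]]}}

```text
clock: 3.9
tool_pos: [0.539, 0.2971, 0.2102]
eef_rot: [0.62, 0.785, 0.001, 0.0]
contact_force: [-0.0, 0.7, -0.3]
opening: 1.001
finger_force: 0.0
```

Request:
{"fn": "play_rows", "kwargs": {"rows": [[40,0,0,0,0,0,0],[40,0,0,0,0,0,0],[35,0,0,0,0,0,0],[35,0,0,0,0,0,0],[35,0,0,0,0,0,0],[35,0,0,0,0,0,0],[35,0,0,0,0,0,0],[35,0,0,0,0,0,0]], "grip_force": 12}}

```text
clock: 4.9
tool_pos: [0.5385, 0.2969, 0.2093]
eef_rot: [0.62, 0.784, 0.0, 0.0]
contact_force: [0.5, 0.0, 0.2]
opening: 0.45
finger_force: 12.0
```

```bash
python3 -c "
from go import *
go(.5388,.2964,.209,np.pi-1.338)"
```

```text
t 4.9 pos [0.5385 0.2969 0.2093] F [0.5 0.  0.2] M [-0.01 -0.04  0.03] open 0.45 ff 11.995941123459488
shift [-0.6  0.1  0.3] mm; turn [ 0.02 -0.01 -0.  ]
```

Request:
{"fn": "play_rows", "kwargs": {"rows": [[35,0,0,0,0,0,0],[35,0,0,-0.005,0,0,0],[35,0,0,-0.01,0,0,0],[35,0,0,-0.01,0,0,0],[35,0,0,-0.01,0,0,0],[35,0,0,-0.005,0,0,0],[35,0,0,0,0,0,0],[35,0,0,0,0,0,0]], "grip_force": 25}}

```text
clock: 5.9
tool_pos: [0.5383, 0.2968, 0.249]
eef_rot: [0.62, 0.784, -0.0, -0.0]
contact_force: [-0.4, 0.0, -1.3]
opening: 0.449
finger_force: 25.0
```

```bash
python3 -c "
from go import *
go(.5142,.1157,.249,np.pi-1.435)"
```

```text
t 5.9 pos [0.5383 0.2968 0.249 ] F [-0.4  0.  -1.3] M [-0.04  0.03  0.03] open 0.449 ff 24.997039195150137
shift [-170.7  -65.2    0. ] mm; turn [-0.03  0.01  5.56]
```

Request:
{"fn": "play_rows", "kwargs": {"rows": [[35,-0.0207,-0.0082,0,0,0,0],[35,-0.025,-0.0095,0,0,0,0],[35,-0.025,-0.0095,0,0,0,0],[35,-0.025,-0.0095,0,0,0,0],[35,-0.025,-0.0095,0,0,0,0],[35,-0.025,-0.0095,0,0,0,0],[35,-0.025,-0.0095,0,0,0,0],[35,0,0,0,0,0,5.56]]}}

```text
clock: 6.9
tool_pos: [0.5141, 0.1127, 0.2489]
eef_rot: [0.66, 0.751, -0.001, 0.0]
contact_force: [0.0, 1.0, -1.0]
opening: 0.447
finger_force: 25.0
```

Request:
{"fn": "play_rows", "kwargs": {"rows": [[35,0,0,0,0,0,0],[35,0,0,0,0,0,0],[35,0,0,0,0,0,0]]}}

```text
clock: 7.28
tool_pos: [0.5144, 0.1162, 0.2491]
eef_rot: [0.657, 0.754, 0.0, -0.0]
contact_force: [-0.1, -0.5, -0.5]
opening: 0.45
finger_force: 25.0
```

Run:
```python
from go import *
go(.5142,.1157,.249,np.pi-1.435)
ims=[cams.snapshot(c) for c in("top","scene")]
for c,im in zip(("top","scene"),ims):cv2.imwrite(f"pics/{c}1.png",im[:,:,::-1])
v=[.537-.130*.1354,-.0537+.130*.9908,-1.435]
out=[]
for c,im in zip(("top","scene"),ims):
    p=cams.camera_params(c)
    for M,vv,z,col in((TILE,v,.04,(255,255,0)),(PRESS,[.5374,-.0537,-1.435],0,(0,255,0))):
        u=proj(p,place(vv,M[0],z));print(c,u.mean(0).round())
    m=pick(c,"press",(345,215) if c=="top" else (315,205))
    mt=[(d['score'],d['mask'].sum(),np.argwhere(d['mask']).mean(0).round()) for d in finder.regions_of(c,"tile")];print(mt)
    u=proj(p,place(v,TILE[0],.04)).mean(0).astype(int)
    cr=im[u[1]-35:u[1]+35,u[0]-40:u[0]+90,::-1];out.append(cv2.resize(cr,None,fx=4,fy=4,interpolation=cv2.INTER_CUBIC))
cv2.imwrite('pics/crop1.png',np.vstack(out))
```

```text
t 7.28 pos [0.5144 0.1162 0.2491] F [-0.1 -0.5 -0.5] M [-0.04  0.03 -0.06] open 0.45 ff 24.997154446318746
shift [-0.5 -0.3  0.1] mm; turn [ 0.   -0.02  0.09]
top [304. 217.]
top [353. 210.]
[(0.93, np.int64(376), array([216., 311.])), (0.83, np.int64(593), array([161., 256.])), (0.67, np.int64(651), array([170., 191.]))]
scene [339. 207.]
scene [307. 203.]
[(0.9, np.int64(433), array([279., 395.])), (0.86, np.int64(426), array([256., 342.])), (0.68, np.int64(242), array([207., 341.]))]
```

View pics/crop1.png

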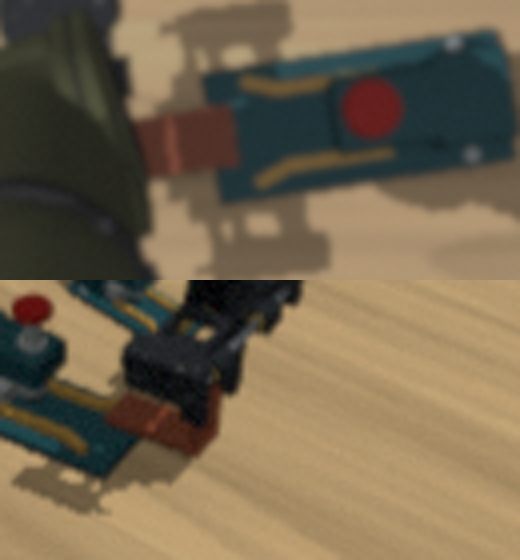

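Run:
```python
from go import *
im=cv2.imread('pics/top1.png').astype(float)
p=cams.camera_params('top')
hsv=cv2.cvtColor(im.astype(np.uint8),cv2.COLOR_BGR2HSV)
m=((hsv[...,0]<12)|(hsv[...,0]>172))&(hsv[...,1]>90)
print(hsv[216,300:330:4].tolist(),hsv[230,310].tolist())
w=np.zeros_like(m);w[195:240,301:335]=1
m=(m&w).astype(float);print(m.sum())
s=status.get_state();A=Ro.from_quat(s['eef_rot']).as_matrix()[:2,0]
yaw=np.arctan2(-A[1],-A[0]);t0=s['tool_pos'][:2]-.041*A;print('pred',t0,yaw)
c=lambda v:np.abs(sil(p,v,TILE,.0395)*w-m).sum()/m.sum()
v0=np.array([*t0,yaw]);S=np.vstack([v0,v0+[.01,0,.02],v0+[0,.01,-.02],v0+[-.005,-.005,.08]])
o=minimize(c,v0,method='Nelder-Mead',options=dict(initial_simplex=S));print(c(v0),o.x,o.fun)
# press in newest top
m2=pick('top','press',(345,215))
print(m2.sum());print(fit({'top':m2},PRESS,[.537,-.054,-1.43]))
```

```text
[[6, 126, 77], [7, 133, 88], [7, 132, 95], [7, 129, 81], [6, 132, 81], [7, 131, 82], [98, 77, 53], [95, 114, 56]] [17, 87, 120]
327.0
pred [0.51997929 0.07518595] -1.4347541172116358
0.07666846555135816 [ 0.51964331  0.07470801 -1.44123611] 0.06870540265035678
2529.0
(array([ 0.5374071 , -0.05452962, -1.42373267]), np.float64(0.06396390110017909))
```

Request:
{"fn": "play_rows", "kwargs": {"rows": [[35,0,0,0.006,0,0,0],[35,0,0,0.008,0,0,0],[35,0,0,0.008,0,0,0],[35,0,0,0.0045,0,0,0],[35,0,0,0,0,0,0],[35,0,0,0,0,0,0]]}}

```text
clock: 8.38
tool_pos: [0.5145, 0.1158, 0.2228]
eef_rot: [0.658, 0.753, 0.0, 0.0]
contact_force: [-0.2, -0.6, -0.7]
opening: 0.449
finger_force: 25.0
```

```bash
python3 -c "
from go import *
go(.5374-.108*.1384,-.054+.108*.9904,.2222,np.pi-1.432)"
```

```text
t 8.38 pos [0.5145 0.1158 0.2228] F [-0.2 -0.6 -0.7] M [-0.02  0.07  0.03] open 0.449 ff 24.997070766985416
shift [-63.3  -0.6   0.6] mm; turn [ 0.01 -0.01 -0.17]
```

Request:
{"fn": "play_rows", "kwargs": {"rows": [[35,-0.006,-0.0005,0.0003,0,0,0],[35,-0.006,0,0,0,0,0],[35,-0.006,0,0,0,0,0],[35,-0.006,0,0,0,0,0],[35,-0.006,0,0,0,0,0],[35,-0.005,0,0,0,0,0],[35,-0.005,0,0,0,0,0],[35,0,0,0,0,0,0]]}}

```text
clock: 9.38
tool_pos: [0.5195, 0.0755, 0.2224]
eef_rot: [0.658, 0.753, 0.0, 0.0]
contact_force: [0.9, 1.2, -1.7]
opening: 0.45
finger_force: 25.0
```

Request:
{"fn": "play_rows", "kwargs": {"rows": [[35,-0.003,0,0,0,0,0],[35,-0.003,0,0,0,0,0],[35,-0.003,0,0,0,0,0],[35,-0.003,0,0,0,0,0],[35,0,0,0,0,0,0]]}}

```text
clock: 10.0
tool_pos: [0.5211, 0.0638, 0.2224]
eef_rot: [0.658, 0.753, 0.0, 0.0]
contact_force: [-0.3, -0.5, -0.8]
opening: 0.447
finger_force: 25.0
```

```bash
python3 -c "
from go import *
go(.5374-.068*.1384,-.054+.068*.9904,.2222,np.pi-1.432)"
```

```text
t 10.0 pos [0.5211 0.0638 0.2224] F [-0.3 -0.5 -0.8] M [-0.06 -0.08  0.04] open 0.447 ff 25.00363209284842
shift [-50.9   0.1   0.2] mm; turn [ 0.01  0.01 -0.2 ]
```

Request:
{"fn": "play_rows", "kwargs": {"rows": [[35,-0.003,0,0,0,0,0],[35,-0.003,0,0,0,0,0],[35,-0.003,0,0,0,0,0],[35,-0.003,0,0,0,0,0],[35,-0.003,0,0,0,0,0],[35,-0.003,0,0,0,0,0],[35,0,0,0,0,0,0]]}}

```text
clock: 10.88
tool_pos: [0.5235, 0.0459, 0.2224]
eef_rot: [0.658, 0.753, 0.0, 0.0]
contact_force: [0.7, -0.4, -1.5]
opening: 0.448
finger_force: 25.0
```

Request:
{"fn": "play_rows", "kwargs": {"rows": [[35,-0.003,0,0,0,0,0],[35,-0.003,0,0,0,0,0],[35,-0.003,0,0,0,0,0],[35,-0.003,0,0,0,0,0],[35,-0.003,0,0,0,0,0],[35,-0.003,0,0,0,0,0],[35,0,0,0,0,0,0]]}}

```text
clock: 11.75
tool_pos: [0.526, 0.028, 0.2224]
eef_rot: [0.658, 0.753, 0.0, 0.0]
contact_force: [0.8, -0.1, -1.8]
opening: 0.449
finger_force: 25.0
```

```bash
python3 -c "
from go import *
go(.5374-.068*.1384,-.054+.068*.9904,.2222,np.pi-1.432)"
```

```text
t 11.75 pos [0.526  0.028  0.2224] F [ 0.8 -0.1 -1.8] M [ 0.01 -0.36  0.07] open 0.449 ff 25.014251600950956
shift [-14.8  -0.    0.2] mm; turn [ 0.02  0.02 -0.21]
```

Request:
{"fn": "play_rows", "kwargs": {"rows": [[35,-0.001,0.0004,0,0,0,0],[35,-0.002,0,0,0,0,0],[35,-0.002,0,0,0,0,0],[35,-0.002,0,0,0,0,0],[35,-0.0015,0,0,0,0,0],[35,0,0,0,0,0,0]]}}

```text
clock: 12.5
tool_pos: [0.5273, 0.0198, 0.2224]
eef_rot: [0.658, 0.753, -0.0, -0.0]
contact_force: [0.5, 0.5, -0.6]
opening: 0.451
finger_force: 25.0
```

```bash
python3 -c "
from go import *
go(.5374-.068*.1384,-.054+.068*.9904,.2222,np.pi-1.432)"
```

```text
t 12.5 pos [0.5273 0.0198 0.2224] F [ 0.5  0.5 -0.6] M [-0.04 -0.13  0.06] open 0.451 ff 25.00425866805017
shift [-6.5 -0.2  0.2] mm; turn [-0.01  0.01 -0.2 ]
```

Request:
{"fn": "play_rows", "kwargs": {"rows": [[35,-0.001,0,0,0,0,0],[35,-0.001,0,0,0,0,0],[35,-0.001,0,0,0,0,0],[35,-0.001,0,0,0,0,0],[35,0,0,0,0,0,0]]}}

```text
clock: 13.12
tool_pos: [0.5278, 0.0162, 0.2224]
eef_rot: [0.657, 0.753, 0.0, -0.0]
contact_force: [0.6, 1.0, -0.1]
opening: 0.452
finger_force: 25.0
```

Request:
{"fn": "play_rows", "kwargs": {"rows": [[35,-0.0007,0,0,0,0,0],[35,-0.0007,0,0,0,0,0],[35,0,0,0,0,0,0]]}}

```text
clock: 13.5
tool_pos: [0.5279, 0.0159, 0.2225]
eef_rot: [0.657, 0.754, 0.001, -0.001]
contact_force: [-1.1, 5.4, 1.2]
opening: 0.446
finger_force: 25.0
```

Request:
{"fn": "play_rows", "kwargs": {"rows": [[35,-0.0005,0,0,0,0,0],[35,-0.0005,0,0,0,0,0],[35,0,0,0,0,0,0]]}}

```text
clock: 13.88
tool_pos: [0.5279, 0.0157, 0.2226]
eef_rot: [0.657, 0.754, 0.001, -0.001]
contact_force: [-2.4, 6.9, 2.2]
opening: 0.453
finger_force: 25.0
```

Request:
{"fn": "play_rows", "kwargs": {"rows": [[35,0.001,0,0,0,0,0],[35,0.0007,0,0,0,0,0],[35,0,0,0,0,0,0]]}}

```text
clock: 14.25
tool_pos: [0.5279, 0.0161, 0.2225]
eef_rot: [0.657, 0.754, 0.0, -0.0]
contact_force: [-0.9, 5.3, 1.3]
opening: 0.45
finger_force: 25.0
```

Request:
{"fn": "play_rows", "kwargs": {"rows": [[35,0,0,0.0005,0,0,0],[35,0,0,0.0005,0,0,0],[35,0,0,0,0,0,0]]}}

```text
clock: 14.62
tool_pos: [0.528, 0.0161, 0.2215]
eef_rot: [0.657, 0.754, 0.0, -0.0]
contact_force: [-1.0, 6.2, 2.5]
opening: 0.45
finger_force: 25.0
```

Run:
```python
from go import *
go(.5279,.016,.2212,np.pi-1.432)
out=[]
for c,b in(("top",(290,175,420,245)),("scene",(260,150,390,240))):
    im=cams.snapshot(c)[b[1]:b[3],b[0]:b[2],::-1];out.append(cv2.resize(im,None,fx=3.7,fy=3.7,interpolation=cv2.INTER_CUBIC))
cv2.imwrite('pics/crop2.png',np.vstack(out)[:600])
```

```text
t 14.62 pos [0.528  0.0161 0.2215] F [-1.   6.2  2.5] M [ 1.08  0.3  -0.02] open 0.45 ff 24.99523501843214
shift [-0.1 -0.1  0.3] mm; turn [ 0.   -0.06 -0.13]
```

View pics/crop2.png

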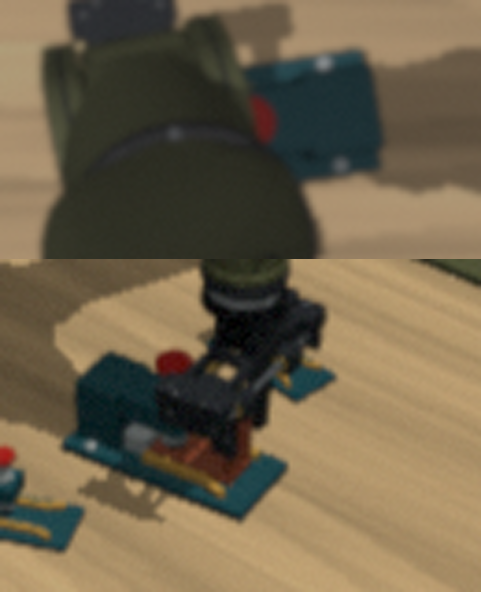

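Request:
{"fn": "play_rows", "kwargs": {"rows": [[35,0.0006,0,0,0,0,0],[35,0,0,0,0,0,0],[35,0,0,0,0,0,0]]}}

```text
clock: 15.1
tool_pos: [0.5279, 0.0163, 0.2214]
eef_rot: [0.657, 0.754, 0.0, -0.0]
contact_force: [-1.7, 5.1, 2.6]
opening: 0.449
finger_force: 25.0
```

Request:
{"fn": "play_rows", "kwargs": {"rows": [[35,0,0,0.0004,0,0,0],[35,0,0,0,0,0,0],[35,0,0,0,0,0,0]]}}

```text
clock: 15.48
tool_pos: [0.5279, 0.0164, 0.2212]
eef_rot: [0.657, 0.754, 0.0, -0.0]
contact_force: [-1.3, 5.9, 3.0]
opening: 0.449
finger_force: 25.0
```

Request:
{"fn": "play_rows", "kwargs": {"rows": [[35,0,0,0.0004,0,0,0],[35,0,0,0,0,0,0],[35,0,0,0,0,0,0]]}}

```text
clock: 15.85
tool_pos: [0.528, 0.0164, 0.2212]
eef_rot: [0.657, 0.754, 0.0, -0.0]
contact_force: [-1.7, 5.4, 6.5]
opening: 0.442
finger_force: 25.0
```

Request:
{"fn": "play_rows", "kwargs": {"rows": [[35,0,0,0,0,0,0],[46,0,0,0,0,0,0],[50,0,0,0,0,0,0],[60,0,0,0,0,0,0],[70,0,0,0,0,0,0],[70,0,0,0,0,0,0]], "grip_force": 6}}

```text
clock: 16.6
tool_pos: [0.5279, 0.0159, 0.2205]
eef_rot: [0.658, 0.753, -0.0, 0.0]
contact_force: [-0.5, -0.4, -0.1]
opening: 0.697
finger_force: 0.0
```

Request:
{"fn": "play_rows", "kwargs": {"rows": [[70,0,0,-0.01,0,0,0],[70,0,0,-0.02,0,0,0],[70,0,0,-0.03,0,0,0],[70,0,0,-0.04,0,0,0],[70,0,0,-0.04,0,0,0],[70,0.05,0,0,0,0,0],[70,0.05,0,0,0,0,0],[70,0,0,0,0,0,0]]}}

```text
clock: 17.6
tool_pos: [0.5134, 0.12, 0.3614]
eef_rot: [0.654, 0.756, 0.002, -0.001]
contact_force: [0.5, -0.2, 0.1]
opening: 0.704
finger_force: 0.0
```

Run:
```python
from go import *
go(.5374,-.052,.4,np.pi-1.432)
out=[]
for c,b in(("top",(290,175,420,245)),("scene",(260,150,390,240))):
    im=cams.snapshot(c)[b[1]:b[3],b[0]:b[2],::-1];out.append(cv2.resize(im,None,fx=3.7,fy=3.7,interpolation=cv2.INTER_CUBIC))
cv2.imwrite('pics/crop3.png',np.vstack(out)[:600])
for c in("top","scene"):
    for d in finder.regions_of(c,"tile"):print(c,d['score'],np.argwhere(d['mask']).mean(0).round(1),d['mask'].sum())
    m=pick(c,"press",(385,210) if c=="top" else (297,195))
    if m is not None:print(m.sum())
```

```text
t 17.6 pos [0.5134 0.12   0.3614] F [ 0.5 -0.2  0.1] M [-0.09  0.07  0.01] open 0.704 ff 0.0
shift [-173.5   -0.9  -39.2] mm; turn [ 0.06 -0.2   0.31]
top 0.97 [170.3 191.7] 650
top 0.84 [212.7 336.2] 332
top 0.62 [159.4 255.7] 505
2320.0
scene 0.93 [257. 342.] 435
scene 0.66 [278.4 396.2] 495
scene 0.65 [201.5 318.3] 267
1238.0
```

View pics/crop3.png

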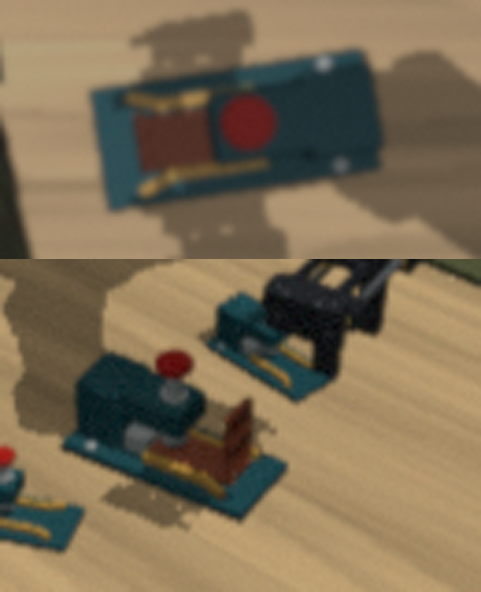

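The crop shows the tile upright between the guides, with its foot under the head (top crop (175,140), scene crop (215,450)). The arm was still settling when this was taken. I'll check it is home with a gentle push from behind the leg using closed fingers.

Request:
{"fn": "play_rows", "kwargs": {"rows": [[0,-0.033,0,0,0,0,0],[0,-0.032,0,0,0,0,0],[0,0,0,0.04,0,0,0],[0,0,0,0.045,0,0,0],[0,0,0,0.04,0,0,0],[0,0,0,0.025,0,0,0],[0,0,0,0,0,0,0],[0,0,0,0,0,0,0]]}}

```text
clock: 18.9
tool_pos: [0.5236, 0.0501, 0.2114]
eef_rot: [0.658, 0.753, 0.0, 0.0]
contact_force: [0.6, -0.3, -0.2]
opening: 0.004
finger_force: 0.0
```

```bash
python3 -c "
from go import *
go(.5279-.138*.015,.0159+.99*.015,.211,np.pi-1.432)"
```

```text
t 18.9 pos [0.5236 0.0501 0.2114] F [ 0.6 -0.3 -0.2] M [-0.11  0.03 -0.01] open 0.004 ff 0.0
shift [-19.5  -0.4   0.4] mm; turn [ 0.07  0.01 -0.24]
```

Request:
{"fn": "play_rows", "kwargs": {"rows": [[0,-0.004,0,0,0,0,0],[0,-0.004,0,0,0,0,0],[0,-0.003,0,0,0,0,0],[0,-0.002,0,0,0,0,0],[0,-0.002,0,0,0,0,0],[0,-0.001,0,0,0,0,0],[0,0,0,0,0,0,0]]}}

```text
clock: 19.77
tool_pos: [0.5253, 0.0348, 0.2105]
eef_rot: [0.658, 0.753, -0.0, -0.0]
contact_force: [-0.6, 0.8, -0.2]
opening: 0.003
finger_force: 0.0
```

Request:
{"fn": "play_rows", "kwargs": {"rows": [[0,-0.001,0,0,0,0,0],[0,-0.001,0,0,0,0,0],[0,0,0,0,0,0,0]]}}

```text
clock: 20.15
tool_pos: [0.5256, 0.0328, 0.2106]
eef_rot: [0.658, 0.753, -0.0, 0.0]
contact_force: [-1.0, 0.3, -0.3]
opening: 0.01
finger_force: 0.0
```

Request:
{"fn": "play_rows", "kwargs": {"rows": [[0,-0.001,0,0,0,0,0],[0,-0.001,0,0,0,0,0],[0,0,0,0,0,0,0]]}}

```text
clock: 20.52
tool_pos: [0.5259, 0.0308, 0.2106]
eef_rot: [0.658, 0.753, 0.0, 0.0]
contact_force: [-0.6, -0.2, -0.4]
opening: 0.004
finger_force: 0.0
```

Request:
{"fn": "play_rows", "kwargs": {"rows": [[0,-0.001,0,0,0,0,0],[0,-0.001,0,0,0,0,0],[0,0,0,0,0,0,0]]}}

```text
clock: 20.9
tool_pos: [0.5262, 0.0288, 0.2106]
eef_rot: [0.658, 0.753, -0.0, 0.0]
contact_force: [-0.4, 1.3, -0.3]
opening: 0.003
finger_force: 0.0
```

Request:
{"fn": "play_rows", "kwargs": {"rows": [[0,-0.001,0,0,0,0,0],[0,-0.0005,0,0,0,0,0],[0,0,0,0,0,0,0]]}}

```text
clock: 21.28
tool_pos: [0.5263, 0.0279, 0.2106]
eef_rot: [0.657, 0.754, 0.0, -0.0]
contact_force: [-1.0, 1.9, 0.7]
opening: 0.005
finger_force: 0.9
```

Request:
{"fn": "play_rows", "kwargs": {"rows": [[0,-0.001,0,0,0,0,0],[0,0,0,0,0,0,0]]}}

```text
clock: 21.52
tool_pos: [0.5265, 0.0276, 0.2108]
eef_rot: [0.657, 0.754, 0.001, -0.001]
contact_force: [-2.1, 4.7, 2.8]
opening: 0.009
finger_force: 2.7
```

The leg meets a firm stop at 4.7 N with no travel, so the tile is home. I back off and go over the knob.

Request:
{"fn": "play_rows", "kwargs": {"rows": [[0,0.01,0,0,0,0,0],[0,0.015,0,0,0,0,0],[0,0,0,-0.04,0,0,0],[0,0,0,-0.04,0,0,0],[0,0,0,-0.02,0,0,0],[0,-0.03,0,0,0,0,0],[0,-0.04,0,0,0,0,0],[0,-0.03,0,0,0,0,0]]}}

```text
clock: 22.52
tool_pos: [0.5366, -0.0489, 0.3106]
eef_rot: [0.658, 0.753, -0.0, 0.0]
contact_force: [-0.5, -0.0, 0.5]
opening: 0.007
finger_force: 0.0
```

Request:
{"fn": "play_rows", "kwargs": {"rows": [[0,0,0,0,0,0,0],[0,0,0,0,0,0,0]]}}

```text
clock: 22.78
tool_pos: [0.5365, -0.0464, 0.3105]
eef_rot: [0.657, 0.754, 0.0, -0.001]
contact_force: [-0.5, 0.4, 0.3]
opening: 0.008
finger_force: 0.0
```

Run:
```python
from go import *
go(.5376,-.052,.290,np.pi-1.432)
for c in("top","scene"):
    cams.snapshot(c);p=cams.camera_params(c)
    for d in finder.spot_in(c,"knob_top"):print(c,d['score'],(np.array(p['R']).T@(np.array(d['at'])-p['t'])).round(3))
```

```text
t 22.77 pos [ 0.5365 -0.0464  0.3105] F [-0.5  0.4  0.3] M [-0.06  0.05  0.03] open 0.008 ff 0.0
shift [-5.7  0.3 20.4] mm; turn [-0.02 -0.06 -0.1 ]
top 0.45 [ 0.702 -0.119  0.084]
scene 0.39 [ 0.74  -0.363  0.095]
```

Request:
{"fn": "play_rows", "kwargs": {"rows": [[0,-0.006,0.0003,0,0,0,0],[0,0,0,0.008,0,0,0],[0,0,0,0.008,0,0,0],[0,0,0,0.003,0,0,0],[0,0,0,0,0,0,0],[0,0,0,0,0,0,0]]}}

```text
clock: 23.72
tool_pos: [0.5378, -0.0537, 0.2917]
eef_rot: [0.658, 0.753, 0.0, 0.0]
contact_force: [-0.3, -1.1, -0.3]
opening: 0.007
finger_force: 0.0
```

Request:
{"fn": "play_rows", "kwargs": {"rows": [[0,0,0,0.002,0,0,0],[0,0,0,0.002,0,0,0],[0,0,0,0.001,0,0,0],[0,0,0,0,0,0,0]]}}

```text
clock: 24.22
tool_pos: [0.5377, -0.0538, 0.2866]
eef_rot: [0.658, 0.753, 0.0, -0.0]
contact_force: [0.3, 0.0, 0.1]
opening: 0.002
finger_force: 0.0
```

Request:
{"fn": "play_rows", "kwargs": {"rows": [[0,0,0,0.001,0,0,0],[0,0,0,0.001,0,0,0],[0,0,0,0,0,0,0]]}}

```text
clock: 24.6
tool_pos: [0.5378, -0.0538, 0.2847]
eef_rot: [0.658, 0.753, 0.0, 0.0]
contact_force: [-0.8, 0.2, 3.9]
opening: 0.006
finger_force: 1.6
```

Request:
{"fn": "play_rows", "kwargs": {"rows": [[0,0,0,0.001,0,0,0],[0,0,0,0.001,0,0,0],[0,0,0,0.001,0,0,0],[0,0,0,0,0,0,0]]}}

```text
clock: 25.1
tool_pos: [0.5378, -0.0538, 0.2815]
eef_rot: [0.658, 0.753, 0.0, -0.0]
contact_force: [-0.7, 0.8, 3.8]
opening: 0.004
finger_force: 1.9
```

Request:
{"fn": "play_rows", "kwargs": {"rows": [[0,0,0,0.0005,0,0,0],[0,0,0,0.0005,0,0,0],[0,0,0,0,0,0,0]]}}

```text
clock: 25.48
tool_pos: [0.5378, -0.0538, 0.2806]
eef_rot: [0.658, 0.753, 0.0, -0.0]
contact_force: [-0.3, 0.1, 3.5]
opening: 0.006
finger_force: 1.9
```

Request:
{"fn": "play_rows", "kwargs": {"rows": [[0,0,0,0.0005,0,0,0],[0,0,0,0.0005,0,0,0],[0,0,0,0,0,0,0]]}}

```text
clock: 25.85
tool_pos: [0.5378, -0.0537, 0.2796]
eef_rot: [0.658, 0.753, 0.0, -0.0]
contact_force: [-0.8, -1.5, 3.1]
opening: 0.005
finger_force: 2.0
```

Request:
{"fn": "play_rows", "kwargs": {"rows": [[0,0,0,0.0007,0,0,0],[0,0,0,0.0007,0,0,0],[0,0,0,0,0,0,0]]}}

```text
clock: 26.22
tool_pos: [0.5377, -0.0538, 0.2787]
eef_rot: [0.658, 0.753, 0.0, 0.0]
contact_force: [-1.2, 0.9, 8.9]
opening: 0.003
finger_force: 4.6
```

Request:
{"fn": "play_rows", "kwargs": {"rows": [[0,0,0,0.0006,0,0,0],[0,0,0,0.0006,0,0,0],[0,0,0,0,0,0,0]]}}

```text
clock: 26.6
tool_pos: [0.5377, -0.0537, 0.2787]
eef_rot: [0.658, 0.753, 0.0, 0.0]
contact_force: [-4.1, 0.5, 19.0]
opening: 0.011
finger_force: 9.7
```

Request:
{"fn": "play_rows", "kwargs": {"rows": [[0,0,0,-0.0002,0,0,0],[0,0,0,0,0,0,0],[0,0,0,0,0,0,0]]}}

```text
clock: 26.98
tool_pos: [0.5377, -0.0538, 0.2786]
eef_rot: [0.658, 0.753, 0.0, 0.0]
contact_force: [-3.4, 1.3, 18.0]
opening: 0.006
finger_force: 8.8
```

Request:
{"fn": "play_rows", "kwargs": {"rows": [[0,0,0,0,0,0,0],[0,0,0,0,0,0,0],[0,0,0,0,0,0,0],[0,0,0,0,0,0,0],[0,0,0,0,0,0,0],[0,0,0,0,0,0,0]]}}

```text
clock: 27.72
tool_pos: [0.5377, -0.0537, 0.2786]
eef_rot: [0.658, 0.753, 0.0, 0.0]
contact_force: [-3.7, 0.2, 18.4]
opening: 0.008
finger_force: 8.8
```

Request:
{"fn": "play_rows", "kwargs": {"rows": [[0,0,0,-0.002,0,0,0],[0,0,0,-0.004,0,0,0],[0,0,0,-0.006,0,0,0],[0,0,0,-0.01,0,0,0],[0,0,0,-0.03,0,0,0],[0,0,0,-0.04,0,0,0],[0,0,0,-0.04,0,0,0],[0,0,0,0,0,0,0]]}}

```text
clock: 28.72
tool_pos: [0.5386, -0.0539, 0.4123]
eef_rot: [0.658, 0.753, 0.002, 0.003]
contact_force: [0.5, 0.2, -0.6]
opening: 0.008
finger_force: 0.0
```

Request:
{"fn": "play_rows", "kwargs": {"rows": [[0,0.06,0,0,0,0,0],[0,0.06,0,0,0,0,0],[0,0.06,0,0,0,0,0],[0,0.05,0,0,0,0,0],[0,0,0,0,0,0,0],[0,0,0,0,0,0,0]]}}

```text
clock: 29.48
tool_pos: [0.5064, 0.1733, 0.4085]
eef_rot: [0.658, 0.753, -0.001, -0.0]
contact_force: [0.0, -0.1, 0.2]
opening: 0.005
finger_force: 0.0
```

Run:
```python
from go import *
out=[]
for c,b in(("top",(290,175,420,245)),("scene",(260,150,390,240))):
    im=cams.snapshot(c)[b[1]:b[3],b[0]:b[2],::-1];out.append(cv2.resize(im,None,fx=3.7,fy=3.7,interpolation=cv2.INTER_CUBIC))
cv2.imwrite('pics/crop4.png',np.vstack(out)[:600])
```

```text
(no output)
```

View pics/crop4.png

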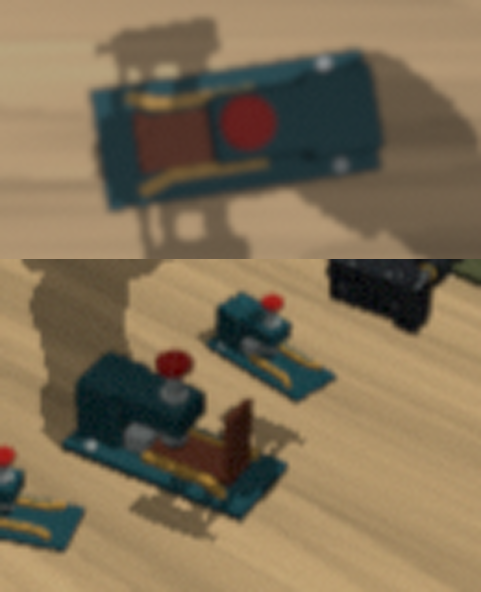

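The tile stands home in the channel (top crop (175,140), scene crop (215,450)), the knob is back up (scene crop (173,362)), and the arm is clear. I'm handing the job in.

```bash
python3 -c "
from plant import r
print(r.finish_job())"
```

```text
the job is handed in; nothing more can be done
None
```

The tile stands home against the end stop; the plunger was bottomed, held at about 18 N for roughly a second and sprang back up, and the job was handed in at about 29.5 s (no verdict was returned).

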